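# Open the latched cash box

### The arm

A 7-joint arm with a two-finger parallel gripper is mounted at the origin on the work surface; the furniture and walls round the work are solid. World frame = base frame: x ahead of the robot, y to its left, z up, the work surface at z = 0. Lengths are in m, angles in degrees, forces in N, time in s.
With the tool pointing down it reaches from about 0.375 to 0.925 m from the base axis. Payload 3.1 kg.
Tool frame: the origin (TCP) lies at the centre of the arm's flange, where the gripper is bolted on; the fingertips stand 173 mm ahead of it and the grasp point (between the pads) lies 155 mm ahead of it (env.tcp_to_grasp is the distance from the TCP to the grasp point, in m); y points along the fingers, x is the direction in which the jaws open and shut, and the axes are right-handed (so a half turn about y gives the same grasp; the last joint's range is limited). The gripper opens to 85 mm and grips with 20 to 120 N. Pads are 22 mm wide; open, the fingers measure 114 mm over their backs; the gripper's body (76 mm by 85 mm) begins 54 mm behind the grasp point. The pads swing forward as they close: fully open they stand 13 mm farther back than shut.
Start: joints at [69.855, 21.939, 2.515, 91.553, -1.026, 66.532, -2.859], TCP at [0.163, -0.629, 0.405] pointing down, gripper open.
Joint ranges: [-149.38, 149.38], [-23.57, 123.04], [-84.95, 90], [0, 143.3], [-89.99, 269.99], [3.08, 112.72], [-163.45, 163.45]. Speed limits (degrees/s): [159.86, 159.86, 180, 180, 180, 180, 180].

### API

Orientations are given as a 3x3 rotation matrix whose columns are the frame's x, y, z axes.
In Python, from cell import telemetry, cams, env gives the robot as it stands.
- The arm moves only by the tool move_arm, never from a script. Its argument "increments" is a list of rows, each a list of 7 numbers: the turn, a rotation vector about the tool's x, y, z in rad, then the shift along the tool's x, y, z in m, then the finger opening in m, from 0 to 0.0854. In form: [[rx, ry, rz, x, y, z, gripper], ...]. A call has 1 to 8 rows; each row shifts and turns the pose as measured when the row begins, along the tool's axes as they then stand; what a row does not reach is not made up. A row lasts 1/10 s, in which the tool goes at most 50 mm and 8.59 degrees, less where a joint would pass 70% of its speed; a pose out of reach is approached as far as the arm can. A call with a gripper value outside its range is refused whole. The fingers move at their own pace and stop on an object; the grip force is fixed at half the most. Time passes only in rows, so rows that do not move let the fingers close. It gives the time, the measured TCP pose, the force and the opening at its end, in the units of the state.
- telemetry.observe(): the state, without advancing time (a new reading comes with each control period).
- cams.grab_frame(name): name is "side" or "top" or "wrist"; returns a dict with "color" (400x640x3 uint8, blue, green, red), "range_z" (400x640 float32, m along the optical axis (not along the pixel's ray), 0 where there is no reading), "fx", "fy", "cx", "cy" (pixels), "position" and "attitude" of the camera in the world. Camera axes: x right, y down, z forward; pixel columns grow to the right and rows downward; lengths in m; the calibration is good to about 2 mm. The wrist camera is an equidistant fisheye: a pixel r from the principal point sees the ray r / f radians off the axis. A picture is of the moment at which its call begins.
- env.job_done(): hands the job in, once; it reports no verdict.
Trained networks look in a picture, given as the dict that the camera call returned (one of the last four; its "shot" number tells which), for a name from the list of things; names that differ only in an ending like _2 or _b are one class to them, and where a whole thing is asked for, a point or a joint stands for the part that bears it (a point fixed in the world has none). Each returns a list of dicts, best first, with "p" (0 to 1); they miss things now and then, are a little off and sometimes report something else, mostly with a low value. They report only what shows in the picture. A call takes as long as a camera call.
- cams.spot_in(picture, query): "location" ([row, column] as shares, 0 to 1, of the picture: columns of its width, rows of its height, amid what is visible of it).
The state is a dict: "t": time; "joint_pos": joint angles; "dq": joint speeds; "effort": joint torques, N m; "eef_pos": TCP position; "tool_rot": TCP orientation; "wrist_force": force on the tool from outside, world axes, zero at the start; "ft_torque": the same for the moment, N m; "opening": finger opening in m.
Only numpy, scipy, OpenCV 4.12 (cv2) and the standard library are available. Lean on these libraries where they do the work, as an engineer would, in place of code of your own. Each camera call takes 0.05 s, during which the arm holds its last target.

### The job

Open the grey cash box on the counter so the float can be counted: its latch is held down by a sliding safety tab, so first slide the tab all the way clear of the latch, then swing the latch up until it stands nearly upright, then raise the lid by its pull lip until it stands upright and stays open by itself, with the tab and latch left released. Do not force the latch against the tab, and leave the jar, the bell and the card reader where they are.

Things in the scene. Friction and masses are not known exactly. Their poses are not given: they have to be found in the camera images.
- cash_box: Grey steel cash box, 110 mm deep (its x), 170 mm wide (its y), 85 mm high when shut; the lid is the top 19 mm. Fixed to the counter, its place and turn vary. Origin: centre of its underside. Its -x side is the front, with latch and pull lip; the lid hinges at the back. Facing the front, +y is to the left, +z up.
- tab_knob (a point): Centre of the safety tab's dark steel grip block: 16 mm along box x, 12 mm along box y, 20 mm high, top 112 mm above the counter. It stands on the lid, 30 mm ahead of the box centre, on a flat plate 22 mm wide along box y with its top 92 mm above the counter (keep fingertips above that). The plate's front end is a tongue that lies over half of the latch lever.
- safety_tab (a joint): Slide of the tab along box +y, m: starts at 0 to 0.004 (tongue over the latch, which then lifts only 0.1 to 0.2 rad and must not be forced), clear of the latch from 0.013, stop at 0.024. Takes 2 to 5 N and stays where it is left.
- latch_tip (a point): Point in the steel latch lever's mid-thickness, 36 mm from its pivot. Lever: 26 mm wide along box y, 4 mm thick, a 9 mm bead along its free end (44 mm from the pivot). Shut, it sticks out level from the middle of the box's front, 83 mm above the counter, with free room beside, above and below its outer part; the tongue ends 18 mm from the pivot. Axes turn with the lever.
- latch_pivot (a point): Hinge axis of the latch, at the lid's front edge, 62 mm ahead of the box centre and 83 mm above the counter; the axis runs along box y.
- latch (a joint): Angle of the latch: 0 shut (lever level, pointing out of the front, hook under the keeper), growing as the free end rises; 1.4 rad stop (lever nearly upright). Starts at 0 to 0.05. The hook frees the lid from about 0.85 rad. Friction keeps it where it is left; about 1 to 2 N at the free end lifts it.
- lid_lip (a point): Point on the lid's steel pull lip, 10 mm back from its free end: a flat tongue 22 mm wide along box y, 5 mm thick, sticking 29 mm out of the lid's front, 72 mm to the box's -y side of the latch, 82 mm above the counter when shut; free room beside, above and below. Axes turn with the lid.
- lid_hinge (a point): Point on the lid's hinge axis in line with the pull lip: at the back of the box, 66 mm above the counter; the axis runs along box y. The lip's point is 133 mm from it.
- lid (a joint): Angle of the lid: 0 shut, growing as its front rises, 1.6 rad stop (just past upright). Friction keeps it where it is left; about 7 N at the lip lifts it.
- jar: Jam jar with a yellow lid, 62 mm across, 85 mm high, standing loose; leave alone. Origin: centre of its underside.
- bell: Service bell, 83 mm across, 62 mm high, loose; leave alone. Origin: centre of its underside.
- reader: White square card reader, 68 x 68 x 14 mm, loose; leave alone. Origin: centre of its underside.

How it is judged (in metres and radians):
On the way, in this order (a step that is already met when the one before it is completed fails the run):
1. the safety tab is slid clear while the latch and lid are still shut (value of joint safety_tab above 0.016 m and value of joint latch below 0.2 rad and value of joint lid below 0.1 rad), for 0.2 s.
2. the latch is swung up (beyond 1.0 rad) before the lid is opened (value of joint latch above 1 rad and value of joint lid below 0.5 rad), for 0.2 s.
At the end, for the whole second after the job is handed in: The lid stands open beyond 1.25 rad (72 degrees) and at rest, the safety tab is clear of the latch (beyond 13 mm of its travel) and the latch is still up (beyond 0.7 rad) (value of joint lid above 1.25 rad and velocity of joint lid between -0.1 and 0.1 rad/s and value of joint safety_tab above 0.013 m and value of joint latch above 0.7 rad); the robot touches nothing.
It fails at once if the latch is forced up past the tab (value of joint latch above 0.3 rad and value of joint safety_tab below 0.009 m).
It fails at once if the jar, bell or card reader is pushed more than 30 mm (distance of any of jar, bell, reader from where it was at the start of the episode above 0.03 m).
It fails at once if the jar or the bell is knocked over (angle between any of jar, bell's own z axis and vertical above 0.6 rad).
It also fails if it takes over 56 s, if anything falls off the work surface, if the arm or the gripper's body presses on something with over 40 N, if the wrist force passes 120 N, or if a joint passes its speed limit or range.

## Working session

There is one attempt and no reset: what is moved stays moved. The work goes in short steps, Python scripts to look and compute and a tool call to move; the robot and the scene stay as the last step left them, time stands still between calls to the robot, and variables do not carry over. Pictures are saved under pics/ and viewed, and the job is handed in when it is done.

Besides the shell and the picture viewer there is one more tool, called after "Emit:" as a command line: name --pt "numbers of a row" for each row, then --argument value for the rest. move_arm: Moves the arm, as the interface text tells. Its arguments: {"type":"object","properties":{"increments":{"type":"array"}},"required":["increments"]}

```bash
ls; mkdir -p pics
cat > h.py <<'E'
import numpy as np, cv2
from cell import telemetry, cams, env
def px2w(f,r,c,z=None):
    R=np.array(f["attitude"]);
    if z is None:
        z=f["range_z"][int(r),int(c)]
    p=np.array([(c-f["cx"])/f["fx"]*z,(r-f["cy"])/f["fy"]*z,z])
    return R@p+np.array(f["position"])
E
python3 - <<'E'
from h import *
s=telemetry.observe(); print({k:np.round(v,3).tolist() for k,v in s.items()})
for n in ["top","side"]:
    f=cams.grab_frame(n); cv2.imwrite(f"pics/{n}0.png",f["color"])
    print(n,np.round(f["position"],3),np.round(f["attitude"],3).tolist(),f["fx"],f["cx"],f["cy"])
    for q in ["cash_box","tab_knob","latch_tip","lid_lip","latch_pivot","jar","bell","reader"]:
        for d in cams.spot_in(f,q)[:2]:
            r,c=d["location"][0]*400,d["location"][1]*640
            print(q,round(d["p"],2),round(r),round(c),np.round(px2w(f,r,c),3))
E
```

```text
pics
{'t': 0.0, 'joint_pos': [69.853, 21.993, 2.511, 91.651, -1.026, 66.532, -2.858], 'dq': [-0.006, 0.052, -0.098, 0.054, 0.022, -0.054, 0.036], 'effort': [-0.0, -43.346, 1.024, -24.952, 0.011, 0.011, -0.0], 'eef_pos': [0.163, -0.629, 0.403], 'tool_rot': [[0.251, -0.001, 0.968], [-0.968, 0.003, 0.251], [-0.003, -1.0, -0.0]], 'wrist_force': [-0.306, -0.54, 0.329], 'ft_torque': [0.02, 0.033, 0.002], 'opening': 0.085}
top [0.363 0.041 1.073] [[0.008, -0.994, 0.112], [-1.0, -0.009, -0.002], [0.003, -0.112, -0.994]] 380.92388652008367 325.51672275633314 198.71319344230548
cash_box 0.57 193 294 [0.49  0.122 0.084]
tab_knob 0.75 204 306 [0.46  0.09  0.093]
latch_tip 0.7 202 327 [0.465 0.037 0.085]
lid_lip 0.95 196 298 [0.481 0.11  0.092]
lid_lip 0.7 202 308 [0.466 0.084 0.091]
latch_pivot 0.6 192 298 [0.491 0.111 0.086]
bell 0.88 178 393 [ 0.538 -0.144  0.043]
reader 0.67 216 414 [ 0.436 -0.207  0.014]
side [0.05  0.748 0.537] [[-0.849, -0.264, 0.457], [-0.528, 0.418, -0.739], [0.004, -0.869, -0.495]] 412.6568363535117 312.5493681482022 202.3885488427407
cash_box 0.64 227 296 [0.442 0.176 0.086]
tab_knob 0.76 201 308 [0.461 0.098 0.102]
latch_tip 0.41 197 326 [0.456 0.031 0.083]
lid_lip 0.64 211 291 [0.485 0.129 0.084]
bell 0.57 185 333 [ 0.522 -0.121  0.028]
reader 0.86 188 377 [ 0.428 -0.199  0.013]
```

View images.

Run:
```python
import cv2
a=cv2.imread("pics/top0.png")[130:270,230:480];cv2.imwrite("pics/top0c.png",cv2.resize(a,None,fx=3.2,fy=3.2,interpolation=cv2.INTER_CUBIC))
a=cv2.imread("pics/side0.png")[130:290,230:430];cv2.imwrite("pics/side0c.png",cv2.resize(a,None,fx=3.7,fy=3.7,interpolation=cv2.INTER_CUBIC))
```

```text
(no output)
```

View pics/top0.png

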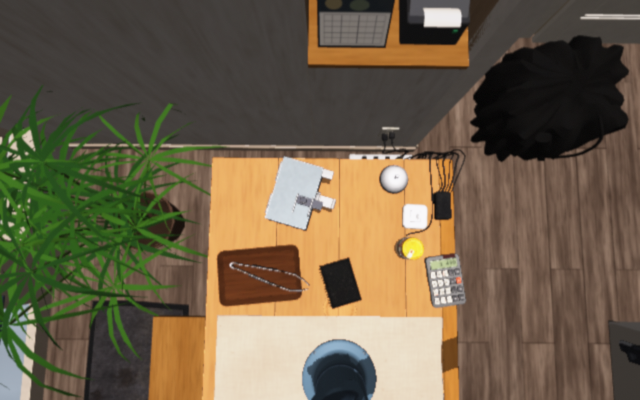

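```bash
sleep 0.1
```

```text
(no output)
```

View pics/side0c.png

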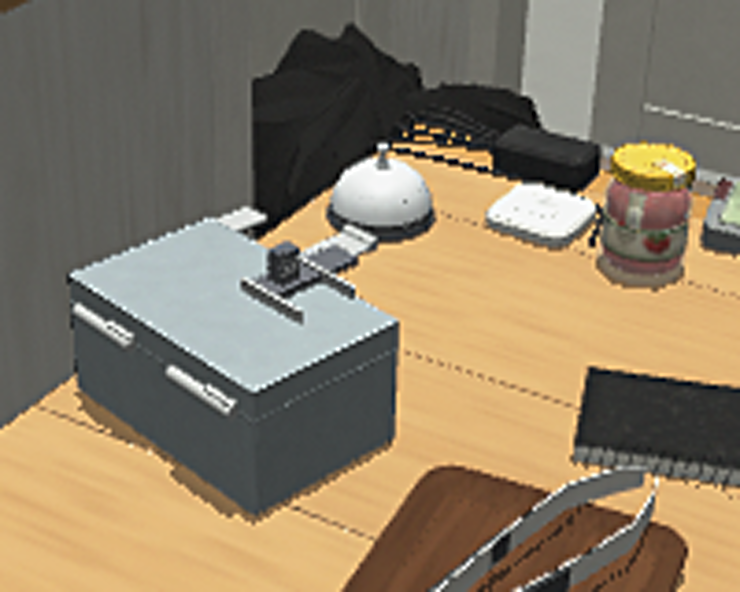

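View pics/top0c.png

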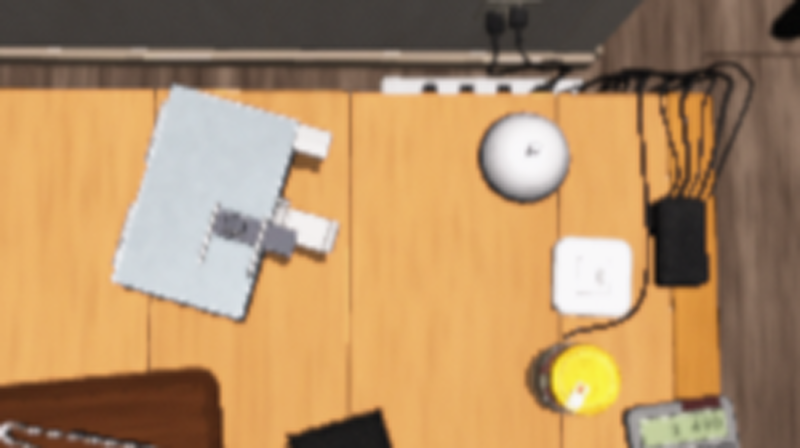

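```bash
cat >> h.py <<'E'
def cloud(f):
    v,u=np.mgrid[0:400,0:640]; z=f["range_z"]
    P=np.stack([(u-f["cx"])/f["fx"]*z,(v-f["cy"])/f["fy"]*z,z],-1)@np.array(f["attitude"]).T+np.array(f["position"])
    P[z<=0]=np.nan; return P
E
python3 - <<'E'
from h import *
for n in ["top","side"]:
    f=cams.grab_frame(n); P=cloud(f)
    m=(abs(P[...,2]-0.0855)<0.004)&(P[...,0]>.35)&(P[...,0]<.65)&(P[...,1]>0)&(P[...,1]<.25)
    q=P[m]; print(n,m.sum(),np.median(q[:,2]))
    m2=cv2.morphologyEx(m.astype(np.uint8),cv2.MORPH_OPEN,np.ones((7,7))) if n=="top" else m.astype(np.uint8)
    q2=P[m2>0][:,:2].astype(np.float32)
    rc=cv2.minAreaRect(q2*1000); print(rc, (cv2.boxPoints(rc)).round(0).tolist())
    # knob & others
    m=(P[...,2]>0.1)&(P[...,2]<.125)&(P[...,0]>.35)&(P[...,0]<.6)&(P[...,1]>0)&(P[...,1]<.25)
    print("knob",m.sum(),np.round(P[m].mean(0),3),np.round(P[m].min(0),3),np.round(P[m].max(0),3))
    w=(P[...,2]>0.06)&(P[...,0]>.55)&(P[...,0]<.9)&(abs(P[...,1])<.35)
    print("wall",np.round(np.nanpercentile(P[w],[1,50,99],axis=0),3))
E
```

```text
top 2719 0.08582702464582315
((491.5281982421875, 122.53856658935547), (109.1726303100586, 170.2116241455078), 73.78569793701172) [[395.0, 94.0], [558.0, 46.0], [588.0, 151.0], [425.0, 199.0]]
knob 34 [0.469 0.097 0.112] [0.463 0.089 0.104] [0.475 0.105 0.116]
wall [[ 0.565 -0.343  0.067]
 [ 0.811  0.004  0.227]
 [ 0.896  0.343  0.405]]
side 2185 0.08469789386569515
((481.47705078125, 96.10997009277344), (168.6490020751953, 172.36337280273438), 74.26676940917969) [[376.0, 38.0], [542.0, -8.0], [587.0, 154.0], [421.0, 201.0]]
knob 58 [0.465 0.101 0.107] [0.459 0.091 0.1  ] [0.476 0.109 0.113]
wall [[ 0.8   -0.335  0.065]
 [ 0.808  0.171  0.265]
 [ 0.892  0.347  0.481]]
```

```bash
cat >> h.py <<'E'
from scipy.spatial.transform import Rotation as Ro
C=np.array([.4915,.1225]); TH=np.deg2rad(73.79)
BX=np.array([np.cos(TH),np.sin(TH),0]); BY=np.array([-np.sin(TH),np.cos(TH),0])
def box(x,y,z): return np.r_[C,0]+BX*x+BY*y+np.r_[0,0,z]
def rot(tilt=0):  # tool x = -BY, y down; tilt rad about tool x
    R=np.c_[-BY,[0,0,-1],np.cross(-BY,[0,0,-1])]
    return R@Ro.from_rotvec([tilt,0,0]).as_matrix()
def plan(wps,step=.045,ang=.145,R0=None,p0=None):
    """wps: (pos,R,grip[,step])"""
    s=telemetry.observe()
    p=np.array(s["eef_pos"]);R=np.array(s["tool_rot"]);rows=[]
    for w in wps:
        tp,tR,g=w[:3]; st=w[3] if len(w)>3 else step
        rv=Ro.from_matrix(R.T@tR).as_rotvec(); d=tp-p
        n=max(1,int(np.ceil(max(np.linalg.norm(d)/st-1e-3,np.linalg.norm(rv)/ang-1e-3))))
        for i in range(n):
            l=R.T@(d/n); rows.append([*np.round(rv/n,3),*np.round(l,4),g])
            R=R@Ro.from_rotvec(rv/n).as_matrix(); p=p+d/n
    for i in range(0,len(rows),8):
        print("["+",".join("["+",".join(f"{x+0.0:g}" for x in r)+"]" for r in rows[i:i+8])+"]")
def st():
    s=telemetry.observe(); p=np.array(s["eef_pos"]); R=np.array(s["tool_rot"])
    d=p-np.r_[C,0]; print("t",s["t"],"box tcp",np.round([d@BX,d@BY,d[2]],4),"roterr",np.round(Ro.from_matrix(rot().T@R).as_rotvec(),3),"F",np.round(s["wrist_force"],1),"open",round(s["opening"],4))
E
python3 - <<'E'
from h import *
print(box(-30,15,0)*1, np.round(box(-.03,.015,.1),3),np.round(box(-.098,0,.083),3),np.round(box(-.074,-.072,.082),3))
plan([(np.array([.40,-.33,.41]),rot(),.06),(np.array([.467,.098,.36]),rot(),.06)])
E
```

```text
[-22.28693581 -24.49746877   0.        ] [0.469 0.098 0.1  ] [0.464 0.028 0.083] [0.54  0.031 0.082]
[[0,-0.115,0,-0.0256,-0.0006,0.0338,0.06],[0,-0.115,0,-0.0215,-0.0006,0.0365,0.06],[0,-0.115,0,-0.0172,-0.0006,0.0387,0.06],[0,-0.115,0,-0.0126,-0.0006,0.0405,0.06],[0,-0.115,0,-0.0079,-0.0006,0.0416,0.06],[0,-0.115,0,-0.0031,-0.0006,0.0423,0.06],[0,-0.115,0,0.0018,-0.0006,0.0424,0.06],[0,-0.115,0,0.0066,-0.0006,0.0419,0.06]]
[[0,-0.115,0,0.0114,-0.0006,0.0408,0.06],[0,0,0,-0.0055,0.005,0.043,0.06],[0,0,0,-0.0055,0.005,0.043,0.06],[0,0,0,-0.0055,0.005,0.043,0.06],[0,0,0,-0.0055,0.005,0.043,0.06],[0,0,0,-0.0055,0.005,0.043,0.06],[0,0,0,-0.0055,0.005,0.043,0.06],[0,0,0,-0.0055,0.005,0.043,0.06]]
[[0,0,0,-0.0055,0.005,0.043,0.06],[0,0,0,-0.0055,0.005,0.043,0.06],[0,0,0,-0.0055,0.005,0.043,0.06]]
```

Emit:
move_arm --pt "0 -0.115 0 -0.0256 -0.0006 0.0338 0.06" --pt "0 -0.115 0 -0.0215 -0.0006 0.0365 0.06" --pt "0 -0.115 0 -0.0172 -0.0006 0.0387 0.06" --pt "0 -0.115 0 -0.0126 -0.0006 0.0405 0.06" --pt "0 -0.115 0 -0.0079 -0.0006 0.0416 0.06" --pt "0 -0.115 0 -0.0031 -0.0006 0.0423 0.06" --pt "0 -0.115 0 0.0018 -0.0006 0.0424 0.06" --pt "0 -0.115 0 0.0066 -0.0006 0.0419 0.06"

```text
t: 1.8
eef_pos: [0.3706, -0.3589, 0.4087]
tool_rot: [[0.929, -0.003, 0.37], [-0.37, -0.009, 0.929], [0.001, -1.0, -0.009]]
wrist_force: [1.2, -1.2, 0.6]
opening: 0.0602
```

Run:
```python
from h import *
st()
plan([(np.array([.467,.098,.37]),rot(),.06)])
```

```text
t 1.8 box tcp [-0.496  -0.0183  0.4087] roterr [-0.009  0.096 -0.   ] F [ 1.2 -1.2  0.6] open 0.0602
[[0.001,-0.009,0,-0.0072,0.0031,0.0419,0.06],[0.001,-0.009,0,-0.0069,0.0032,0.0419,0.06],[0.001,-0.009,0,-0.0065,0.0032,0.042,0.06],[0.001,-0.009,0,-0.0061,0.0032,0.042,0.06],[0.001,-0.009,0,-0.0058,0.0033,0.0421,0.06],[0.001,-0.009,0,-0.0054,0.0033,0.0421,0.06],[0.001,-0.009,0,-0.005,0.0033,0.0422,0.06],[0.001,-0.009,0,-0.0047,0.0034,0.0422,0.06]]
[[0.001,-0.009,0,-0.0043,0.0034,0.0422,0.06],[0.001,-0.009,0,-0.0039,0.0035,0.0423,0.06],[0.001,-0.009,0,-0.0036,0.0035,0.0423,0.06]]
```

Emit:
move_arm --pt "0.001 -0.02 0 -0.0072 0.003 0.042 0.06" --pt "0.001 -0.02 0 -0.0065 0.003 0.042 0.06" --pt "0.001 -0.02 0 -0.006 0.003 0.042 0.06" --pt "0.001 -0.02 0 -0.0055 0.003 0.042 0.06" --pt "0.001 -0.01 0 -0.005 0.003 0.042 0.06" --pt "0.001 -0.01 0 -0.005 0.003 0.042 0.06" --pt "0.001 0 0 -0.005 0.003 0.042 0.06" --pt "0.001 0 0 -0.005 0.003 0.042 0.06"

```text
t: 2.6
eef_pos: [0.435, -0.0117, 0.3856]
tool_rot: [[0.963, 0.012, 0.268], [-0.268, -0.008, 0.963], [0.014, -1.0, -0.004]]
wrist_force: [0.6, -0.3, -0.4]
opening: 0.0603
```

Run:
```python
from h import *
st()
plan([(box(-.03,.015,.34),rot(),.06)])
f=cams.grab_frame("wrist"); cv2.imwrite("pics/w1.png",f["color"])
st()
```

```text
t 2.6 box tcp [-0.1446  0.0168  0.3856] roterr [-0.004 -0.012 -0.014] F [ 0.6 -0.3 -0.4] open 0.0603
[[0.001,0.004,0.005,0.0008,0.015,0.0383,0.06],[0.001,0.004,0.005,0.0007,0.0151,0.0382,0.06],[0.001,0.004,0.005,0.0007,0.0151,0.0382,0.06]]
t 2.65 box tcp [-0.1366  0.0185  0.3857] roterr [ 0.002 -0.023 -0.014] F [-0.1  4.5 -0.1] open 0.0599
```

View pics/w1.png

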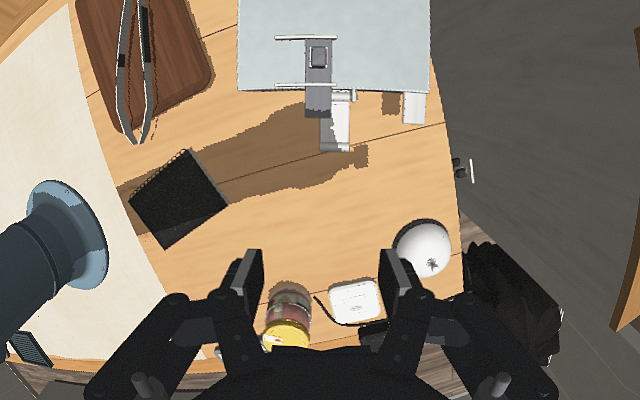

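Emit:
move_arm --pt "0 0.01 0.005 0.001 0.015 0.036 0.06" --pt "0 0.005 0.005 0.001 0.015 0.036 0.06" --pt "0 0.005 0.004 0.001 0.015 0.03 0.05" --pt "0 0 0 0 0.005 0.005 0.04" --pt "0 0 0 0 0 0 0.04"

```text
t: 3.15
eef_pos: [0.469, 0.1048, 0.3366]
tool_rot: [[0.962, 0.006, 0.272], [-0.272, 0.001, 0.962], [0.006, -1.0, 0.003]]
wrist_force: [-0.3, -0.3, 1.0]
opening: 0.0396
```

Run:
```python
from h import *
st()
f=cams.grab_frame("wrist"); cv2.imwrite("pics/w2.png",f["color"])
f=cams.grab_frame("side"); a=f["color"][130:290,230:430];cv2.imwrite("pics/s2.png",cv2.resize(a,None,fx=3.7,fy=3.7,interpolation=cv2.INTER_CUBIC))
st()
plan([(box(-.03,.015,.273),rot(),.04,.02)])
```

```text
t 3.15 box tcp [-0.0233  0.0167  0.3366] roterr [ 0.003 -0.007 -0.006] F [-0.3 -0.3  1. ] open 0.0396
t 3.25 box tcp [-0.0244  0.0163  0.3372] roterr [ 0.003 -0.004 -0.007] F [-0.4  0.2 -0.4] open 0.04
[[-0.001,0.001,0.002,0.0002,0.0161,-0.0014,0.04],[-0.001,0.001,0.002,0.0002,0.0161,-0.0014,0.04],[-0.001,0.001,0.002,0.0003,0.0161,-0.0014,0.04],[-0.001,0.001,0.002,0.0003,0.0161,-0.0014,0.04]]
```

View pics/w2.png

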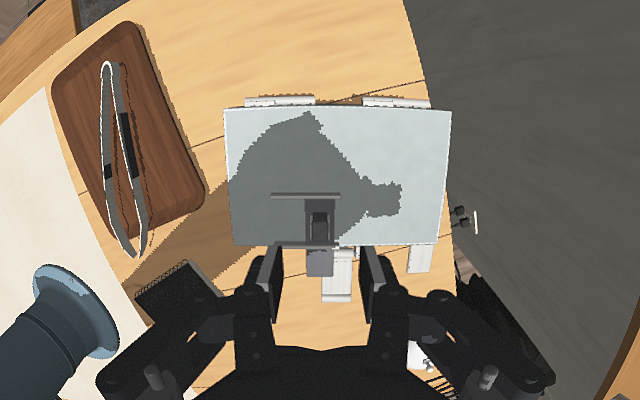

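View pics/s2.png

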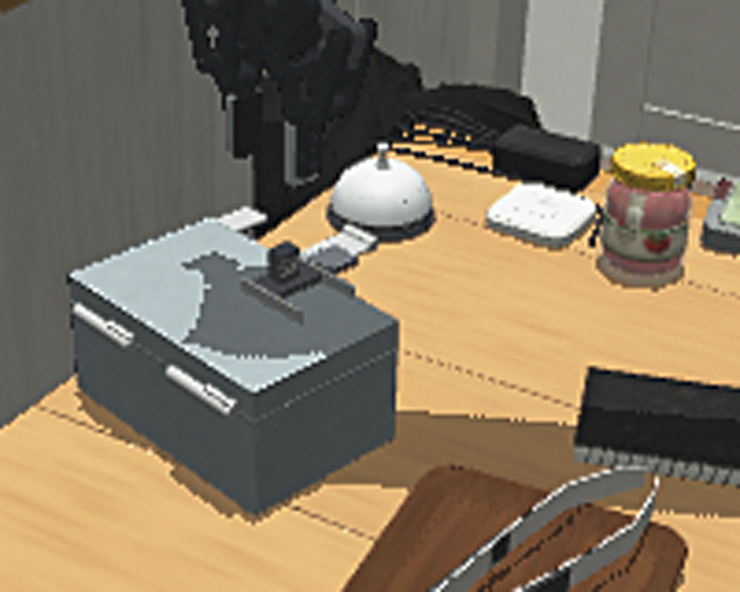

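Emit:
move_arm --pt "0 0 0.002 0 0.02 -0.002 0.04" --pt "0 0 0.002 0 0.02 -0.002 0.04" --pt "0 0 0.002 0 0.018 -0.001 0.04" --pt "0 0 0 0 0.005 0 0.04" --pt "0 0 0 0 0 0 0.04"

```text
t: 3.75
eef_pos: [0.4704, 0.09, 0.2765]
tool_rot: [[0.957, 0.01, 0.289], [-0.289, -0.005, 0.957], [0.011, -1.0, -0.002]]
wrist_force: [0.3, -0.1, -0.3]
opening: 0.0401
```

Run:
```python
from h import *
st()
f=cams.grab_frame("side"); a=f["color"][130:290,230:430];cv2.imwrite("pics/s3.png",cv2.resize(a,None,fx=3.7,fy=3.7,interpolation=cv2.INTER_CUBIC))
st()
```

```text
t 3.75 box tcp [-0.0371  0.0111  0.2765] roterr [-0.002  0.01  -0.011] F [ 0.3 -0.1 -0.3] open 0.0401
t 3.8 box tcp [-0.0371  0.011   0.2768] roterr [-0.002  0.01  -0.011] F [-0.2 -0.3  0.8] open 0.0399
```

View pics/s3.png

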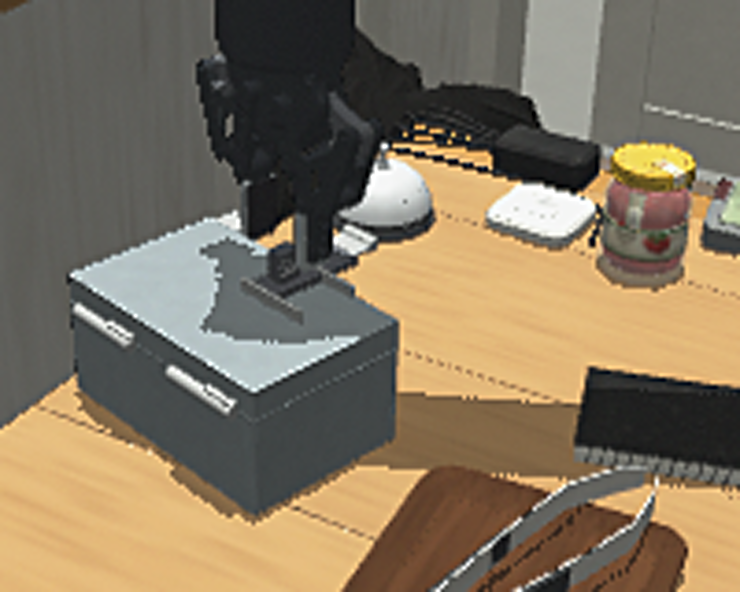

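Emit:
move_arm --pt "0 -0.005 0.005 -0.004 0.003 0.008 0.04" --pt "0 -0.004 0.005 0 0.005 0.001 0.04" --pt "0 0 0 0 0.002 0 0.04"

```text
t: 4.1
eef_pos: [0.4708, 0.1002, 0.2691]
tool_rot: [[0.96, 0.006, 0.281], [-0.281, -0.002, 0.96], [0.006, -1.0, -0.0]]
wrist_force: [0.4, -0.1, 0.1]
opening: 0.0403
```

Run:
```python
from h import *
st()
f=cams.grab_frame("side"); a=f["color"][130:290,230:430];cv2.imwrite("pics/s4.png",cv2.resize(a,None,fx=3.7,fy=3.7,interpolation=cv2.INTER_CUBIC))
f=cams.grab_frame("wrist"); cv2.imwrite("pics/w4.png",cv2.resize(f["color"][150:350,220:420],None,fx=3,fy=3))
```

```text
t 4.1 box tcp [-0.0272  0.0137  0.2691] roterr [-0.     0.002 -0.006] F [ 0.4 -0.1  0.1] open 0.0403
```

View pics/s4.png

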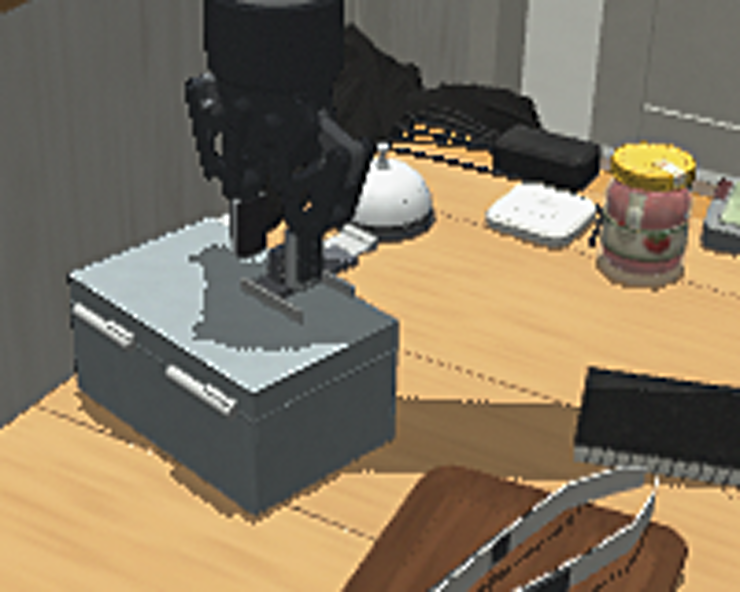

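View pics/w4.png

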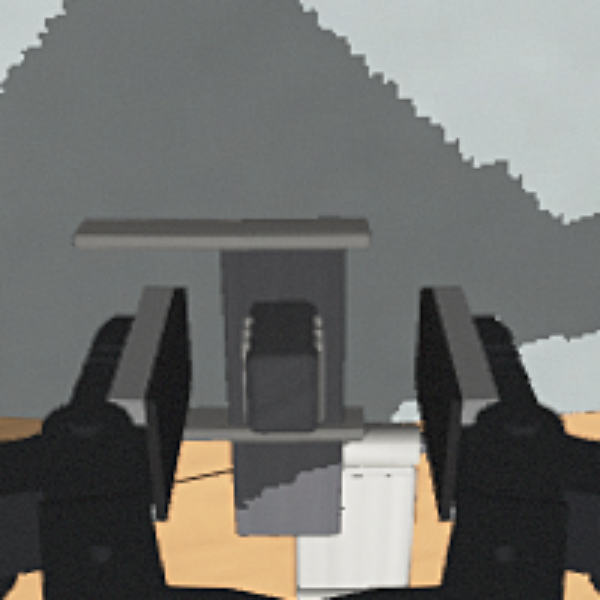

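Emit:
move_arm --pt "0 0 0.003 -0.002 0 -0.003 0.03" --pt "0 0 0.003 0 0 0 0.02" --pt "0 0 0 0 0 0 0.016" --pt "0 0 0 0 0 0 0.016"

```text
t: 4.6
eef_pos: [0.4676, 0.0978, 0.2692]
tool_rot: [[0.96, -0.0, 0.281], [-0.281, -0.0, 0.96], [-0.0, -1.0, -0.0]]
wrist_force: [0.2, -0.1, 0.3]
opening: 0.0162
```

Run:
```python
from h import *
st()
```

```text
t 4.6 box tcp [-0.0303  0.016   0.2692] roterr [-0.     0.002  0.   ] F [ 0.2 -0.1  0.3] open 0.0162
```

Emit:
move_arm --pt "0 0 0 -0.006 0 0 0.016" --pt "0 0 0 -0.006 0 0 0.016" --pt "0 0 0 -0.006 0 0 0.016" --pt "0 0 0 -0.005 0 0 0.016" --pt "0 0 0 0 0 0 0.016"

```text
t: 5.1
eef_pos: [0.4451, 0.1041, 0.2697]
tool_rot: [[0.96, 0.005, 0.281], [-0.281, -0.0, 0.96], [0.004, -1.0, 0.001]]
wrist_force: [0.7, -0.7, -0.1]
opening: 0.0157
```

Run:
```python
from h import *
st()
f=cams.grab_frame("wrist"); cv2.imwrite("pics/w5.png",cv2.resize(f["color"][150:350,220:420],None,fx=3,fy=3))
```

```text
t 5.1 box tcp [-0.0306  0.0394  0.2697] roterr [ 0.001  0.002 -0.004] F [ 0.7 -0.7 -0.1] open 0.0157
```

View pics/w5.png

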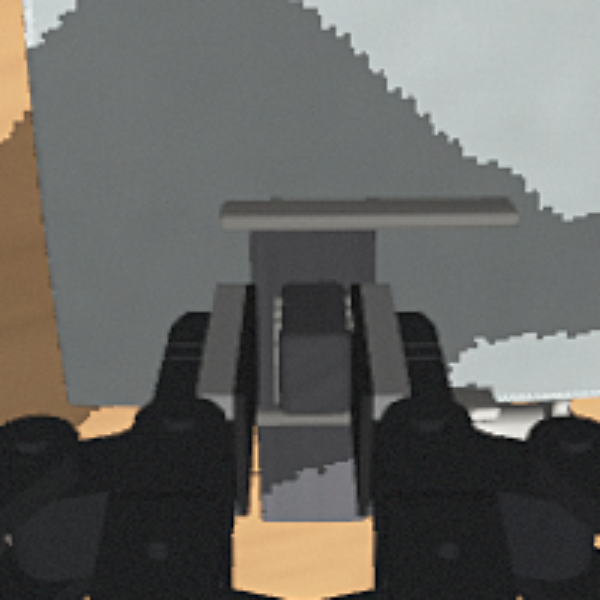

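Emit:
move_arm --pt "0 0 0 0.002 0 0 0.02" --pt "0 0 0.004 0 -0.01 0 0.03" --pt "0 0 0 0 -0.03 0 0.045" --pt "0 0 0 0 -0.02 -0.01 0.045" --pt "0 0 0 0.015 0 -0.03 0.045" --pt "0 0 0 0.02 0 -0.03 0.045" --pt "0 0 0 0 0 0 0.045"

```text
t: 5.85
eef_pos: [0.4612, 0.0272, 0.3351]
tool_rot: [[0.962, -0.003, 0.275], [-0.275, 0.003, 0.962], [-0.004, -1.0, 0.002]]
wrist_force: [0.6, -0.1, 0.1]
opening: 0.0449
```

Run:
```python
from h import *
st()
f=cams.grab_frame("wrist"); cv2.imwrite("pics/w6.png",f["color"])
f=cams.grab_frame("side"); a=f["color"][130:290,230:430];cv2.imwrite("pics/s6.png",cv2.resize(a,None,fx=3.7,fy=3.7,interpolation=cv2.INTER_CUBIC))
f=cams.grab_frame("top"); a=f["color"][130:270,230:480];cv2.imwrite("pics/t6.png",cv2.resize(a,None,fx=3.2,fy=3.2,interpolation=cv2.INTER_CUBIC))
plan([(box(-.1,0,.241),rot(),.045,.02)])
```

```text
t 5.85 box tcp [-0.0999  0.0025  0.3351] roterr [ 0.002 -0.005  0.004] F [ 0.6 -0.1  0.1] open 0.0449
[[-0.001,0.002,-0.001,0.0012,0.0187,-0.001,0.045],[-0.001,0.002,-0.001,0.0012,0.0187,-0.001,0.045],[-0.001,0.002,-0.001,0.0011,0.0187,-0.001,0.045],[-0.001,0.002,-0.001,0.0011,0.0187,-0.001,0.045],[-0.001,0.002,-0.001,0.0011,0.0187,-0.0009,0.045]]
```

View pics/s6.png

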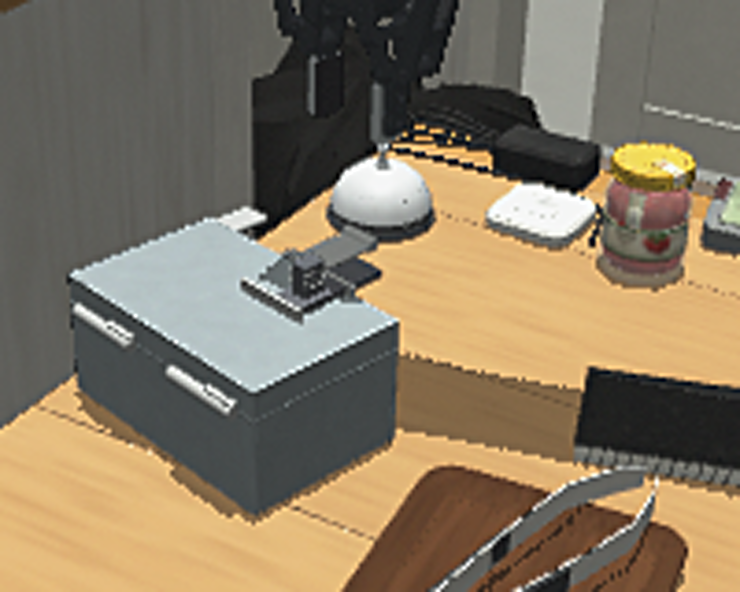

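View pics/w6.png

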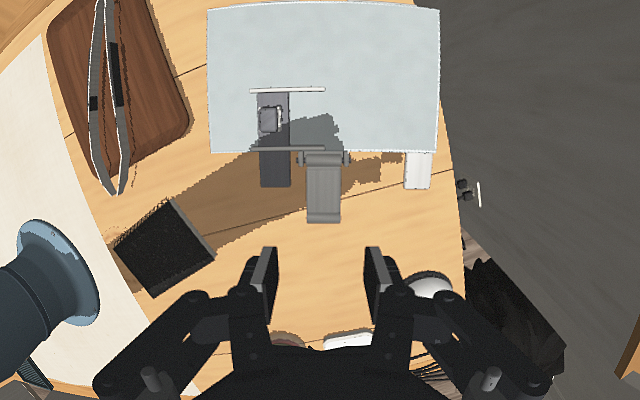

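Emit:
move_arm --pt "0 0.001 -0.001 0.0015 0.025 -0.001 0.045" --pt "0 0.001 -0.001 0.001 0.025 -0.001 0.045" --pt "0 0 0 0 0.015 0 0.045" --pt "0 0 0 0 0 0 0.045"

```text
t: 6.4
eef_pos: [0.4609, 0.0363, 0.269]
tool_rot: [[0.966, -0.001, 0.26], [-0.26, 0.007, 0.966], [-0.003, -1.0, 0.007]]
wrist_force: [0.1, -0.1, 0.5]
opening: 0.0448
```

Run:
```python
from h import *
st()
plan([(box(-.1,0,.241),rot(),.045,.02)])
```

```text
t 6.4 box tcp [-0.0914  0.0053  0.269 ] roterr [ 0.007 -0.02   0.003] F [ 0.1 -0.1  0.5] open 0.0448
[[-0.003,0.01,-0.002,0.0026,0.014,-0.0045,0.045],[-0.003,0.01,-0.002,0.0027,0.014,-0.0044,0.045]]
```

Emit:
move_arm --pt "-0.003 0.01 -0.002 0.004 0.004 -0.009 0.045" --pt "-0.004 0.01 0 0.001 0.004 0 0.045" --pt "0 0 0 0 0 0 0.045"

```text
t: 6.7
eef_pos: [0.4637, 0.028, 0.2618]
tool_rot: [[0.961, -0.0, 0.277], [-0.277, 0.0, 0.961], [-0.0, -1.0, 0.0]]
wrist_force: [-0.3, 1.6, -0.3]
opening: 0.0448
```

Run:
```python
from h import *
st()
plan([(box(-.1,0,.241),rot(),.045,.01)])
```

```text
t 6.7 box tcp [-0.0985  0.0003  0.2618] roterr [ 0.    -0.002  0.   ] F [-0.3  1.6 -0.3] open 0.0448
[[0,0.001,0,0.0001,0.0069,-0.0005,0.045],[0,0.001,0,0.0001,0.0069,-0.0005,0.045],[0,0.001,0,0.0001,0.0069,-0.0005,0.045]]
```

Emit:
move_arm --pt "0 0.001 0 0 0.007 -0.001 0.045" --pt "0 0 0 0 0.007 -0.001 0.045" --pt "0 0 0 0 0.006 0 0.045" --pt "0 0 0 0 0 0 0.045"

```text
t: 7.1
eef_pos: [0.464, 0.0257, 0.2416]
tool_rot: [[0.96, 0.003, 0.279], [-0.279, -0.0, 0.96], [0.003, -1.0, 0.001]]
wrist_force: [-0.2, 0.3, 0.5]
opening: 0.0449
```

Run:
```python
from h import *
st()
f=cams.grab_frame("wrist"); cv2.imwrite("pics/w7.png",cv2.resize(f["color"][150:350,220:420],None,fx=3,fy=3))
f=cams.grab_frame("side"); a=f["color"][130:290,230:430];cv2.imwrite("pics/s7.png",cv2.resize(a,None,fx=3.7,fy=3.7,interpolation=cv2.INTER_CUBIC))
```

```text
t 7.1 box tcp [-0.1006 -0.0006  0.2416] roterr [ 0.001 -0.    -0.003] F [-0.2  0.3  0.5] open 0.0449
```

View pics/s7.png

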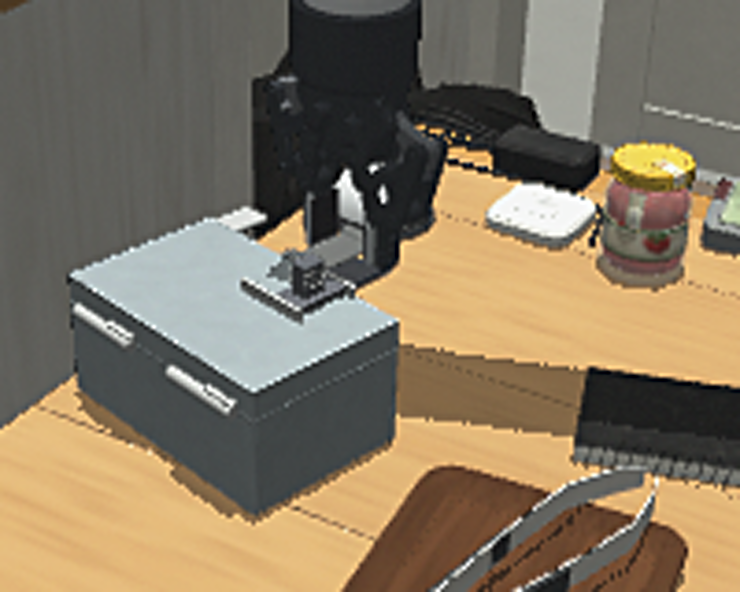

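View pics/w7.png

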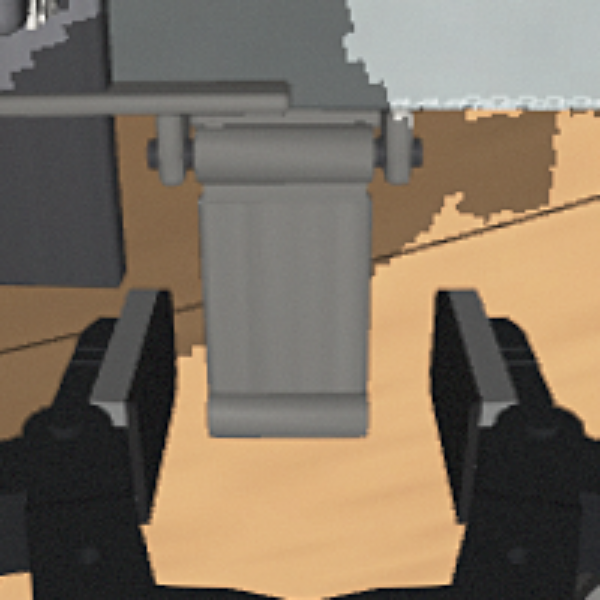

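Emit:
move_arm --pt "0 0 0 0 0 0 0.032" --pt "0 0 0 0 0 0 0.025" --pt "0 0 0 0 0 0 0.025" --pt "0 0 0 0 0 0 0.025"

```text
t: 7.6
eef_pos: [0.4624, 0.0266, 0.2417]
tool_rot: [[0.96, -0.001, 0.278], [-0.278, -0.0, 0.96], [-0.001, -1.0, -0.001]]
wrist_force: [-1.0, -0.9, 0.5]
opening: 0.0255
```

Run:
```python
from h import *
st()
# arc: lever grip radius from pivot (-.062,.083)
s=telemetry.observe(); r=.038; 
wps=[]
for a in np.arange(.12,1.35,.12):
    wps.append((box(-.062-r*np.cos(a),0,.2416+r*np.sin(a)),rot(),.024,.008))
plan(wps)
```

```text
t 7.6 box tcp [-0.1002  0.0012  0.2417] roterr [-0.001 -0.001  0.001] F [-1.  -0.9  0.5] open 0.0255
[[0.001,0.001,-0.001,0.0011,-0.0044,0.0005,0.024],[0,0,0,0,-0.0045,0.0008,0.024],[0,0,0,0,-0.0044,0.0013,0.024],[0,0,0,0,-0.0042,0.0019,0.024],[0,0,0,0,-0.0039,0.0023,0.024],[0,0,0,0,-0.0036,0.0028,0.024],[0,0,0,0,-0.0032,0.0032,0.024],[0,0,0,0,-0.0028,0.0036,0.024]]
[[0,0,0,0,-0.0024,0.0039,0.024],[0,0,0,0,-0.0019,0.0041,0.024],[0,0,0,0,-0.0014,0.0043,0.024]]
```

Emit:
move_arm --pt "0 0 0 0 -0.0045 0.0005 0.023" --pt "0 0 0 0 -0.0045 0.001 0.023" --pt "0 0 0 0 -0.0045 0.0015 0.023" --pt "0 0 0 0 -0.004 0.002 0.023" --pt "0 0 0 0 0 0 0.023"

```text
t: 8.1
eef_pos: [0.4632, 0.0302, 0.2578]
tool_rot: [[0.961, -0.001, 0.278], [-0.278, -0.0, 0.961], [-0.001, -1.0, -0.0]]
wrist_force: [1.8, 1.3, -7.2]
opening: 0.0241
```

Run:
```python
from h import *
st()
f=cams.grab_frame("side"); a=f["color"][130:290,230:430];cv2.imwrite("pics/s8.png",cv2.resize(a,None,fx=3.7,fy=3.7,interpolation=cv2.INTER_CUBIC))
```

```text
t 8.1 box tcp [-0.0965  0.0014  0.2578] roterr [-0.    -0.001  0.001] F [ 1.8  1.3 -7.2] open 0.0241
```

View pics/s8.png

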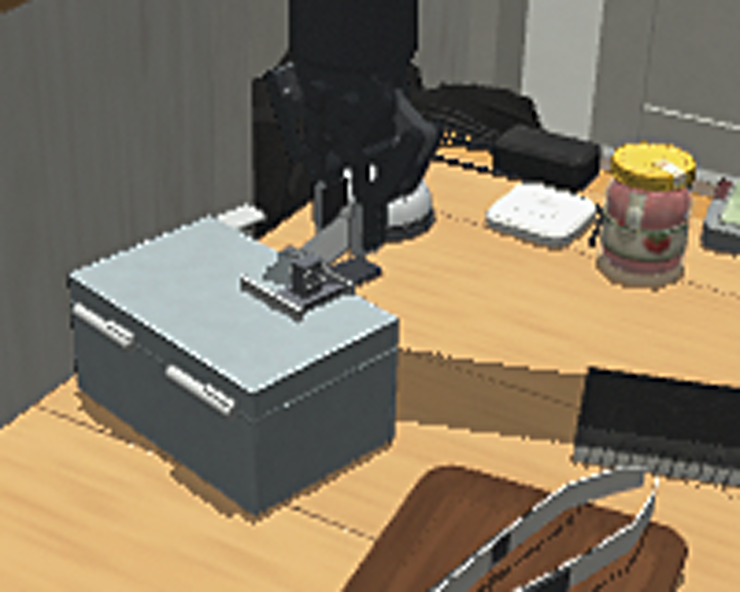

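Lever is rising with the pads (free end at about (358,215)), forces small. Continue the arc.

Emit:
move_arm --pt "0 0 0 0 -0.004 0.0025 0.023" --pt "0 0 0 0 -0.0036 0.0028 0.023" --pt "0 0 0 0 -0.0032 0.0032 0.023" --pt "0 0 0 0 -0.003 0.0036 0.023" --pt "0 0 0 0 -0.0024 0.004 0.023" --pt "0 0 0 0 0 0 0.023"

```text
t: 8.75
eef_pos: [0.4669, 0.0415, 0.2739]
tool_rot: [[0.96, -0.007, 0.281], [-0.281, -0.009, 0.96], [-0.004, -1.0, -0.011]]
wrist_force: [2.8, 0.1, -8.9]
opening: 0.0239
```

Run:
```python
from h import *
st()
f=cams.grab_frame("side"); a=f["color"][130:290,230:430];cv2.imwrite("pics/s9.png",cv2.resize(a,None,fx=3.7,fy=3.7,interpolation=cv2.INTER_CUBIC))
```

```text
t 8.75 box tcp [-0.0846  0.001   0.2739] roterr [-0.011  0.002  0.004] F [ 2.8  0.1 -8.9] open 0.0239
```

View pics/s9.png

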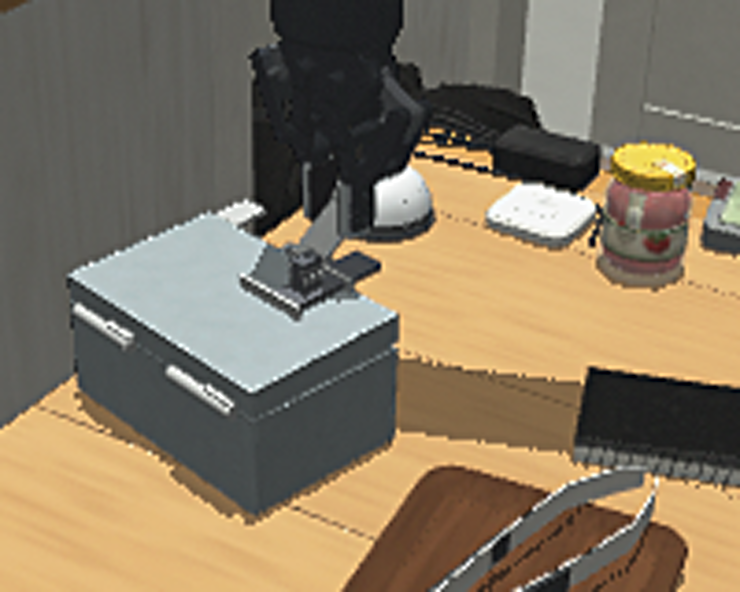

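Emit:
move_arm --pt "0.004 0 0 0 -0.001 0.004 0.023" --pt "0.004 0 0 0 0 0.004 0.023" --pt "0 0 0 0 0 0.004 0.023" --pt "0 0 0 0 0.001 0.003 0.023" --pt "0 0 0 0 0 0 0.023"

```text
t: 9.3
eef_pos: [0.4695, 0.0464, 0.2754]
tool_rot: [[0.959, -0.018, 0.284], [-0.285, -0.026, 0.958], [-0.01, -1.0, -0.03]]
wrist_force: [1.1, 0.6, -8.3]
opening: 0.0242
```

Run:
```python
from h import *
st()
f=cams.grab_frame("side"); a=f["color"][130:290,230:430];cv2.imwrite("pics/s10.png",cv2.resize(a,None,fx=3.7,fy=3.7,interpolation=cv2.INTER_CUBIC))
f=cams.grab_frame("wrist"); cv2.imwrite("pics/w10.png",cv2.resize(f["color"][150:350,220:420],None,fx=3,fy=3))
```

```text
t 9.3 box tcp [-7.920e-02 -1.000e-04  2.754e-01] roterr [-0.03   0.005  0.01 ] F [ 1.1  0.6 -8.3] open 0.0242
```

View pics/s10.png

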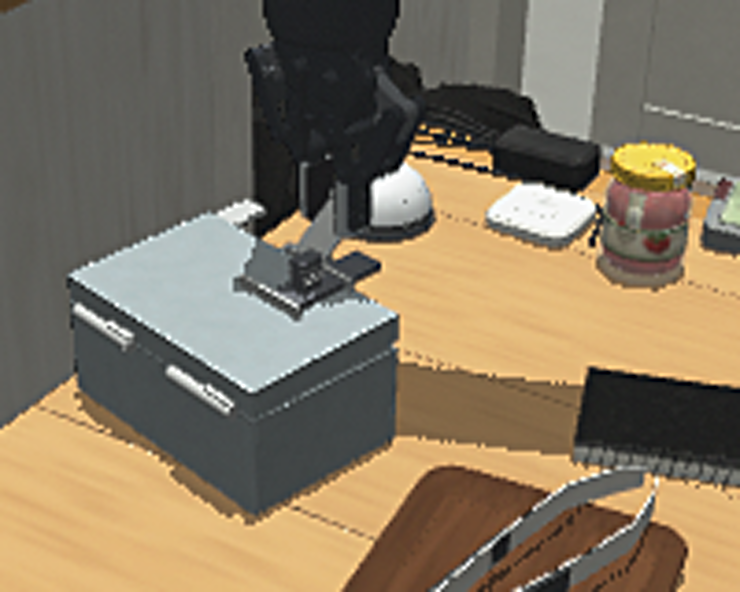

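View pics/w10.png

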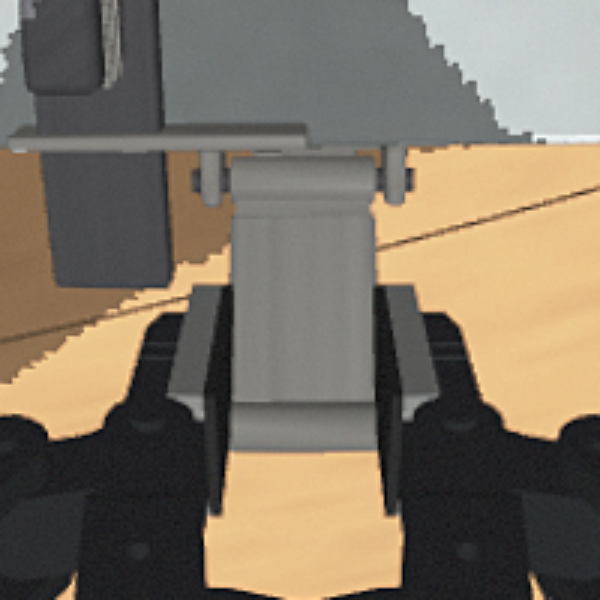

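Emit:
move_arm --pt "0 0 0 0 0 0 0.035" --pt "0 0 0 0 0 0 0.045" --pt "0.015 0 -0.005 0 -0.015 0 0.045" --pt "0.015 0 -0.005 0 -0.02 -0.004 0.045" --pt "0 0 0 0 -0.015 -0.01 0.045" --pt "0 0 0 0 0 -0.02 0.03" --pt "0 0 0 0 0 -0.01 0" --pt "0 0 0 0 0 0 0"

```text
t: 10.2
eef_pos: [0.4622, 0.015, 0.3347]
tool_rot: [[0.961, 0.019, 0.276], [-0.277, 0.017, 0.961], [0.014, -1.0, 0.021]]
wrist_force: [0.2, 0.5, -0.4]
opening: 0.0018
```

Run:
```python
from h import *
st()
f=cams.grab_frame("side"); a=f["color"][130:290,230:430];cv2.imwrite("pics/s11.png",cv2.resize(a,None,fx=3.7,fy=3.7,interpolation=cv2.INTER_CUBIC))
f=cams.grab_frame("wrist"); cv2.imwrite("pics/w11.png",f["color"])
```

```text
t 10.2 box tcp [-0.1114 -0.0019  0.3347] roterr [ 0.021 -0.003 -0.014] F [ 0.2  0.5 -0.4] open 0.0018
```

View pics/s11.png

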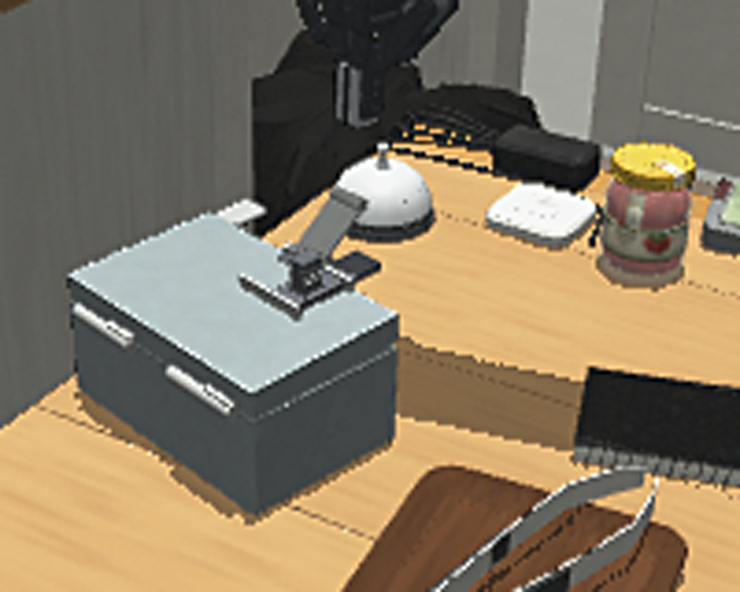

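View pics/w11.png

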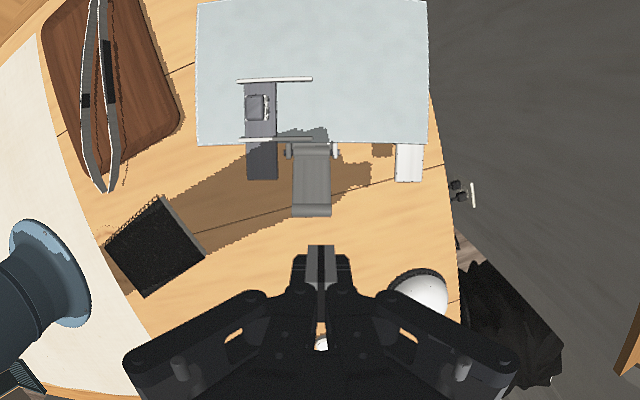

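Emit:
move_arm --pt "-0.01 0.002 0.007 0 0.005 -0.008 0" --pt "-0.01 0 0.007 0 0.015 -0.004 0" --pt "0 0 0 0 0.015 -0.002 0" --pt "0 0 0 0 0.012 0 0" --pt "0 0 0 0 0.008 0 0" --pt "0 0 0 0 0 0 0"

```text
t: 10.9
eef_pos: [0.4574, 0.0044, 0.2722]
tool_rot: [[0.962, -0.008, 0.273], [-0.273, 0.003, 0.962], [-0.008, -1.0, 0.001]]
wrist_force: [-0.5, 0.3, -1.1]
opening: -0.0001
```

Run:
```python
from h import *
st()
```

```text
t 10.9 box tcp [-1.229e-01 -2.000e-04  2.722e-01] roterr [ 0.001 -0.007  0.008] F [-0.5  0.3 -1.1] open -0.0001
```

Now push toward box +x (tool +z) about 37 mm.

Emit:
move_arm --pt "0 0.005 -0.004 0 0 0.006 0" --pt "0 0 -0.004 0 0 0.006 0" --pt "0 0 0 0 0 0.006 0" --pt "0 0 0 0 0 0.006 0" --pt "0 0 0 0 0 0.005 0" --pt "0 0 0 0 0 0.005 0" --pt "0 0 0 0 0 0.003 0" --pt "0 0 0 0 0 0 0"

```text
t: 11.7
eef_pos: [0.4685, 0.0362, 0.2748]
tool_rot: [[0.96, -0.004, 0.282], [-0.282, -0.016, 0.959], [0.001, -1.0, -0.017]]
wrist_force: [-0.6, -0.9, 0.8]
opening: 0.0001
```

Run:
```python
from h import *
st()
f=cams.grab_frame("side"); a=f["color"][130:290,230:430];cv2.imwrite("pics/s12.png",cv2.resize(a,None,fx=3.7,fy=3.7,interpolation=cv2.INTER_CUBIC))
f=cams.grab_frame("wrist"); cv2.imwrite("pics/w12.png",f["color"])
```

```text
t 11.7 box tcp [-0.0893 -0.002   0.2748] roterr [-0.017  0.003 -0.001] F [-0.6 -0.9  0.8] open 0.0001
```

View pics/s12.png

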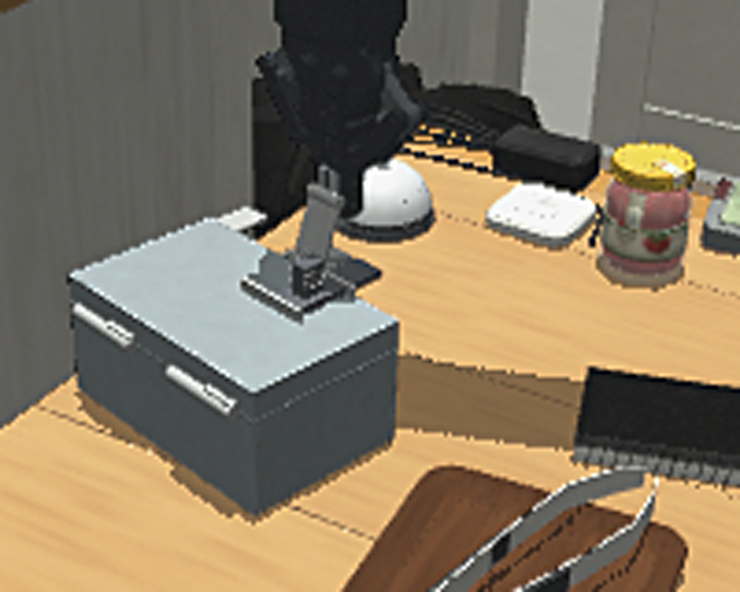

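View pics/w12.png

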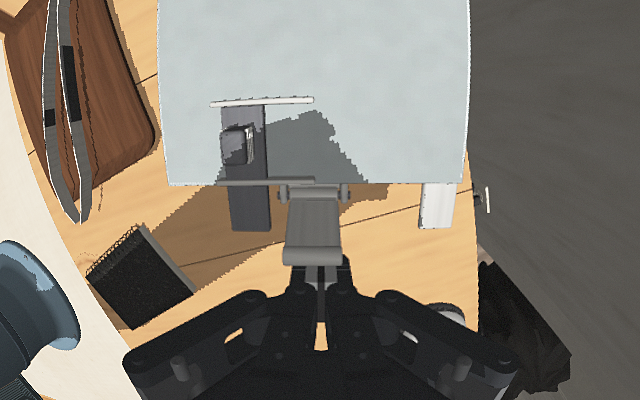

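Emit:
move_arm --pt "0 0 0 0 0 0.004 0" --pt "0 0 0 0 0 0.004 0" --pt "0 0 0 0 0 0.002 0" --pt "0 0 0 0 0 0 0"

```text
t: 12.2
eef_pos: [0.4712, 0.044, 0.2743]
tool_rot: [[0.959, -0.007, 0.283], [-0.283, -0.021, 0.959], [-0.001, -1.0, -0.022]]
wrist_force: [-0.9, -0.8, 0.6]
opening: 0.0
```

Run:
```python
from h import *
st()
f=cams.grab_frame("side"); a=f["color"][130:290,230:430];cv2.imwrite("pics/s13.png",cv2.resize(a,None,fx=3.7,fy=3.7,interpolation=cv2.INTER_CUBIC))
P=cloud(f)
d=P-np.r_[C,0]; bx=d@BX; by=d@BY; bz=P[...,2]
m=(abs(by)<.012)&(bz>.09)&(bz<.135)&(bx<-.05)&(bx>-.11)
for a,b in sorted(zip(bz[m].round(3),bx[m].round(3)))[::6]: print(a,b)
```

```text
t 12.2 box tcp [-0.0811 -0.0024  0.2743] roterr [-0.022  0.005  0.001] F [-0.9 -0.8  0.6] open 0.0
0.09 -0.062
0.091 -0.06
0.093 -0.063
0.095 -0.063
0.097 -0.062
0.099 -0.064
0.1 -0.064
0.102 -0.082
0.103 -0.066
0.105 -0.067
0.106 -0.066
0.107 -0.065
0.109 -0.066
0.11 -0.065
0.111 -0.067
0.112 -0.089
0.113 -0.066
0.114 -0.066
0.115 -0.068
0.117 -0.067
0.119 -0.085
0.12 -0.088
0.121 -0.067
0.123 -0.078
0.124 -0.066
0.126 -0.091
0.126 -0.065
0.127 -0.065
0.128 -0.074
0.129 -0.09
0.129 -0.068
0.13 -0.074
0.13 -0.067
0.131 -0.071
0.132 -0.075
0.134 -0.073
```

View pics/s13.png

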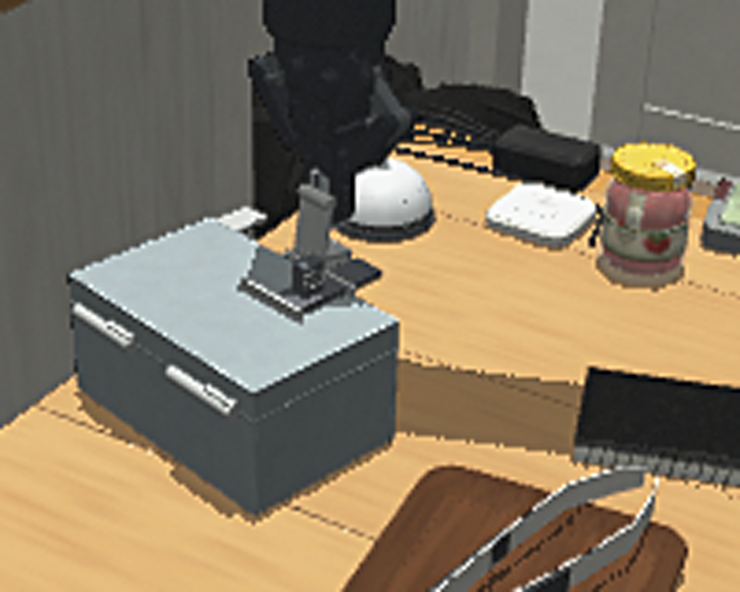

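Emit:
move_arm --pt "0.005 0 0 0 0 -0.015 0" --pt "0.005 0 0 0 -0.02 -0.01 0.01" --pt "0.005 0 0 0.01 -0.025 0 0.04" --pt "0.004 -0.003 0 0.02 -0.015 0.006 0.04" --pt "0 0 0 0.025 0 0.012 0.04" --pt "0 0 0 0.015 0 0.01 0.04" --pt "0 0 0 0 0 0 0.04"

```text
t: 12.95
eef_pos: [0.5418, 0.0342, 0.3362]
tool_rot: [[0.961, 0.005, 0.276], [-0.276, 0.011, 0.961], [0.002, -1.0, 0.012]]
wrist_force: [-0.2, 0.6, 0.2]
opening: 0.0402
```

Run:
```python
from h import *
st()
f=cams.grab_frame("wrist"); cv2.imwrite("pics/w14.png",f["color"])
plan([(box(-.075,-.072,.265),rot(),.04,.02)])
```

```text
t 12.95 box tcp [-0.0708 -0.0729  0.3362] roterr [ 0.012 -0.003 -0.002] F [-0.2  0.6  0.2] open 0.0402
[[-0.003,0.001,0,0,0.0177,-0.0011,0.04],[-0.003,0.001,0,0,0.0177,-0.001,0.04],[-0.003,0.001,0,0,0.0177,-0.001,0.04],[-0.003,0.001,0,0,0.0177,-0.001,0.04]]
```

View pics/w14.png

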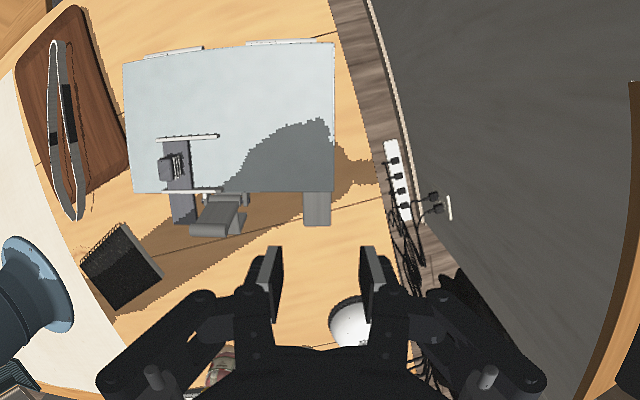

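Emit:
move_arm --pt "-0.004 0 0 0 0.015 -0.003 0.04" --pt "-0.004 0 0 0 0.015 -0.003 0.04" --pt "-0.003 0 0 0 0.015 -0.003 0.04" --pt "0 0 0 0 0.012 -0.002 0.04" --pt "0 0 0 0 0.005 0 0.04" --pt "0 0 0 0 0 0 0.04"

```text
t: 13.6
eef_pos: [0.5322, 0.0224, 0.2645]
tool_rot: [[0.961, -0.009, 0.275], [-0.275, -0.002, 0.961], [-0.008, -1.0, -0.005]]
wrist_force: [0.2, -1.0, -0.2]
opening: 0.0397
```

Run:
```python
from h import *
st()
plan([(box(-.076,-.072,.242),rot(),.04,.01)])
```

```text
t 13.6 box tcp [-0.0848 -0.0671  0.2645] roterr [-0.005 -0.004  0.008] F [ 0.2 -1.  -0.2] open 0.0397
[[0.002,0.001,-0.003,0.0017,0.0075,0.003,0.04],[0.002,0.001,-0.003,0.0017,0.0075,0.0029,0.04],[0.002,0.001,-0.003,0.0017,0.0075,0.0029,0.04]]
```

Emit:
move_arm --pt "0.003 0.003 -0.004 0.005 0.002 0.007 0.04" --pt "0.002 0 -0.004 0 0.006 0.002 0.04" --pt "0 0 0 0 0.007 0 0.04" --pt "0 0 0 0 0.006 0 0.04" --pt "0 0 0 0 0 0 0.04"

```text
t: 14.1
eef_pos: [0.5413, 0.0311, 0.243]
tool_rot: [[0.961, 0.004, 0.278], [-0.278, 0.001, 0.961], [0.003, -1.0, 0.002]]
wrist_force: [-0.2, 0.1, -1.1]
opening: 0.0397
```

Run:
```python
from h import *
st()
f=cams.grab_frame("wrist"); cv2.imwrite("pics/w15.png",cv2.resize(f["color"][150:350,220:420],None,fx=3,fy=3))
```

```text
t 14.1 box tcp [-0.0739 -0.0734  0.243 ] roterr [ 0.002 -0.001 -0.003] F [-0.2  0.1 -1.1] open 0.0397
```

View pics/w15.png

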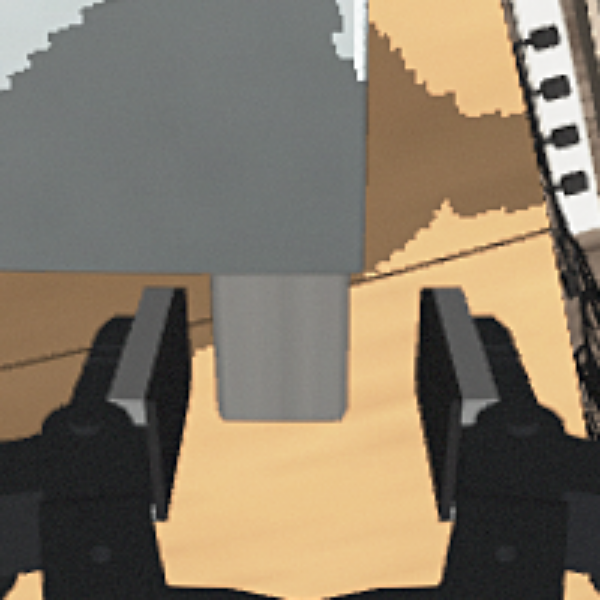

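Emit:
move_arm --pt "0 0 0 0 0 -0.004 0.03" --pt "0 0 0 0 0 0 0.02" --pt "0 0 0 0 0 0 0.019" --pt "0 0 0 0 0 0 0.019" --pt "0 0 0 0 0 0 0.019"

```text
t: 14.65
eef_pos: [0.5379, 0.0281, 0.2434]
tool_rot: [[0.961, -0.002, 0.277], [-0.277, 0.002, 0.961], [-0.003, -1.0, 0.001]]
wrist_force: [-0.1, 0.9, 0.3]
opening: 0.0204
```

Run:
```python
from h import *
st()
s=telemetry.observe(); p=np.array(s["eef_pos"])-np.r_[C,0]
x0=p@BX; z0=p[2]; r=np.hypot(.058-x0,.016); a0=np.arctan2(.016,.058-x0)
print(r,a0)
plan([(box(.058-r*np.cos(a0+a),p@BY,z0+r*(np.sin(a0+a)-np.sin(a0))),rot(),.019,.02) for a in np.arange(.08,1.5,.08)])
```

```text
t 14.65 box tcp [-0.0777 -0.0709  0.2434] roterr [ 0.001 -0.002  0.003] F [-0.1  0.9  0.3] open 0.0204
0.13665703345443142 0.11735058028754358
[[-0.001,0.002,-0.003,0,-0.0108,0.0017,0.019],[0,0,0,0,-0.0106,0.0026,0.019],[0,0,0,0,-0.0104,0.0034,0.019],[0,0,0,0,-0.0101,0.0042,0.019],[0,0,0,0,-0.0097,0.005,0.019],[0,0,0,0,-0.0093,0.0058,0.019],[0,0,0,0,-0.0088,0.0065,0.019],[0,0,0,0,-0.0082,0.0072,0.019]]
[[0,0,0,0,-0.0076,0.0078,0.019],[0,0,0,0,-0.007,0.0084,0.019],[0,0,0,0,-0.0063,0.0089,0.019],[0,0,0,0,-0.0056,0.0094,0.019],[0,0,0,0,-0.0048,0.0098,0.019],[0,0,0,0,-0.004,0.0102,0.019],[0,0,0,0,-0.0032,0.0105,0.019],[0,0,0,0,-0.0023,0.0107,0.019]]
[[0,0,0,0,-0.0015,0.0108,0.019],[0,0,0,0,-0.0006,0.0109,0.019]]
```

Emit:
move_arm --pt "0 0 0 0 -0.006 0.001 0.016" --pt "0 0 0 0 -0.009 0.002 0.016" --pt "0 0 0 0 -0.0105 0.003 0.016" --pt "0 0 0 0 -0.01 0.004 0.016" --pt "0 0 0 0 0 0 0.016"

```text
t: 15.15
eef_pos: [0.5406, 0.0376, 0.2784]
tool_rot: [[0.961, -0.002, 0.277], [-0.277, 0.004, 0.961], [-0.003, -1.0, 0.003]]
wrist_force: [0.9, 0.6, -1.3]
opening: 0.0201
```

```bash
cat >> h.py <<'E'
def arc():
    s=telemetry.observe(); p=np.array(s["eef_pos"])-np.r_[C,0]; x=p@BX; z=p[2]-.2434+.082-.066
    print("r",np.hypot(.058-x,z).round(4),"a",(np.arctan2(z,.058-x)-.117).round(3))
E
python3 - <<'E'
from h import *
st(); arc()
f=cams.grab_frame("side"); a=f["color"][130:290,230:430];cv2.imwrite("pics/s16.png",cv2.resize(a,None,fx=3.7,fy=3.7,interpolation=cv2.INTER_CUBIC))
E
```

```text
t 15.15 box tcp [-0.0678 -0.0709  0.2784] roterr [ 0.003 -0.002  0.003] F [ 0.9  0.6 -1.3] open 0.0201
r 0.1358 a 0.268
```

View pics/s16.png

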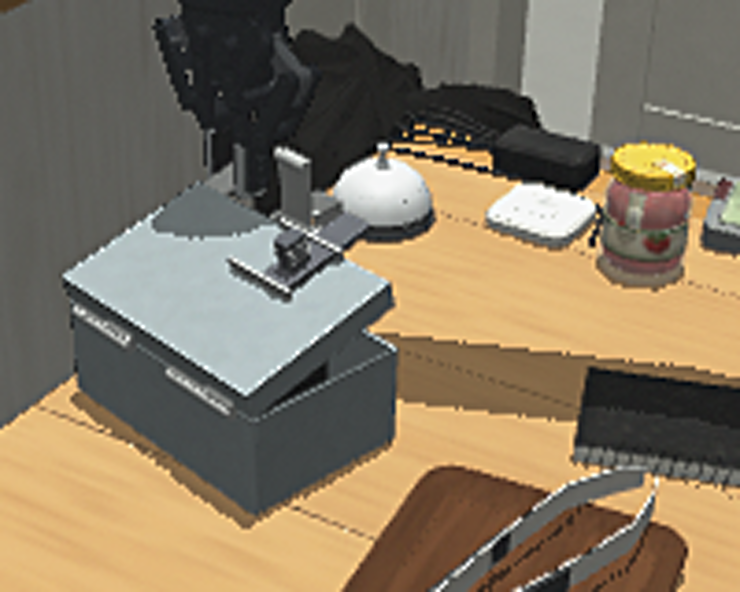

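The lid is rising cleanly (gap at (370,345)), latch up. Continue.

Emit:
move_arm --pt "0 0 0 0 -0.01 0.0047 0.016" --pt "0 0 0 0 -0.0095 0.0053 0.016" --pt "0 0 0 0 -0.009 0.006 0.016" --pt "0 0 0 0 -0.0085 0.0068 0.016" --pt "0 0 0 0 -0.008 0.0074 0.016"

```text
t: 15.7
eef_pos: [0.5481, 0.0642, 0.3187]
tool_rot: [[0.961, -0.002, 0.278], [-0.278, 0.003, 0.961], [-0.003, -1.0, 0.002]]
wrist_force: [6.7, 1.3, -16.6]
opening: 0.02
```

Run:
```python
from h import *
st(); arc()
```

```text
t 15.7 box tcp [-0.0402 -0.0706  0.3187] roterr [ 0.002 -0.002  0.003] F [  6.7   1.3 -16.6] open 0.02
r 0.1341 a 0.632
```

```bash
cat >> h.py <<'E'
def arcplan(da,a1,r=.1362,g=.016):
    s=telemetry.observe(); p=np.array(s["eef_pos"])-np.r_[C,0]; x=p@BX; z=p[2]-.2434+.016
    a=np.arctan2(z,.058-x)-.117
    plan([(box(.058-r*np.cos(.117+b),-.071,.2434-.016+r*np.sin(.117+b)),rot(),g,.02) for b in np.arange(a+da,a1,da)])
E
python3 - <<'E'
from h import *
arcplan(.08,1.5)
E
```

```text
[[-0.002,0.002,-0.003,0.0004,-0.0091,0.0062,0.016],[0,0,0,0,-0.007,0.0083,0.016],[0,0,0,0,-0.0063,0.0089,0.016],[0,0,0,0,-0.0056,0.0093,0.016],[0,0,0,0,-0.0049,0.0098,0.016],[0,0,0,0,-0.0041,0.0101,0.016],[0,0,0,0,-0.0032,0.0104,0.016],[0,0,0,0,-0.0024,0.0106,0.016]]
[[0,0,0,0,-0.0015,0.0108,0.016],[0,0,0,0,-0.0007,0.0109,0.016]]
```

Emit:
move_arm --pt "0 0 0 0 -0.009 0.006 0.016" --pt "0 0 0 0 -0.0072 0.0083 0.016" --pt "0 0 0 0 -0.0065 0.0089 0.016" --pt "0 0 0 0 -0.0058 0.0093 0.016" --pt "0 0 0 0 0 0 0.016"

```text
t: 16.2
eef_pos: [0.5562, 0.0909, 0.3409]
tool_rot: [[0.96, -0.007, 0.279], [-0.279, -0.004, 0.96], [-0.006, -1.0, -0.005]]
wrist_force: [3.1, 3.2, -2.4]
opening: 0.0192
```

Run:
```python
from h import *
st(); arc(); arcplan(.08,1.5)
f=cams.grab_frame("side"); a=f["color"][100:290,230:430];cv2.imwrite("pics/s17.png",cv2.resize(a,None,fx=3,fy=3,interpolation=cv2.INTER_CUBIC))
```

```text
t 16.2 box tcp [-0.0123 -0.071   0.3409] roterr [-0.005  0.     0.006] F [ 3.1  3.2 -2.4] open 0.0192
r 0.1335 a 0.899
[[0.005,0,-0.006,0,-0.0077,0.008,0.016],[0,0,0,0,-0.0046,0.0099,0.016],[0,0,0,0,-0.0038,0.0102,0.016],[0,0,0,0,-0.003,0.0105,0.016],[0,0,0,0,-0.0021,0.0107,0.016],[0,0,0,0,-0.0012,0.0108,0.016],[0,0,0,0,-0.0004,0.0109,0.016]]
```

View pics/s17.png

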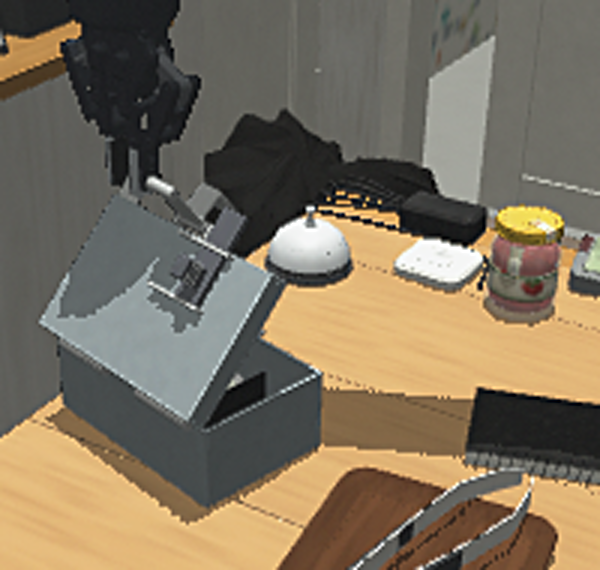

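Emit:
move_arm --pt "0.003 0 -0.003 0 -0.0075 0.008 0.016" --pt "0 0 0 0 -0.005 0.01 0.016" --pt "0 0 0 0 -0.0042 0.0102 0.016" --pt "0 0 0 0 -0.0034 0.0105 0.016" --pt "0 0 0 0 -0.0025 0.0107 0.016" --pt "0 0 0 0 0 0 0.016"

```text
t: 16.85
eef_pos: [0.5679, 0.1255, 0.3559]
tool_rot: [[0.955, -0.023, 0.294], [-0.295, -0.025, 0.955], [-0.015, -0.999, -0.031]]
wrist_force: [5.1, 6.6, -10.5]
opening: 0.0183
```

Run:
```python
from h import *
st(); arc(); arcplan(.08,1.52)
f=cams.grab_frame("side"); a=f["color"][100:290,230:430];cv2.imwrite("pics/s18.png",cv2.resize(a,None,fx=3,fy=3,interpolation=cv2.INTER_CUBIC))
```

```text
t 16.85 box tcp [ 0.0242 -0.0726  0.3559] roterr [-0.031  0.016  0.015] F [  5.1   6.6 -10.5] open 0.0183
r 0.1329 a 1.197
[[0.031,-0.016,-0.015,-0.0018,-0.0058,0.0096,0.016],[0,0,0,0,-0.0015,0.0108,0.016],[0,0,0,0,-0.0006,0.0109,0.016],[0,0,0,0,0.0002,0.0109,0.016]]
```

View pics/s18.png

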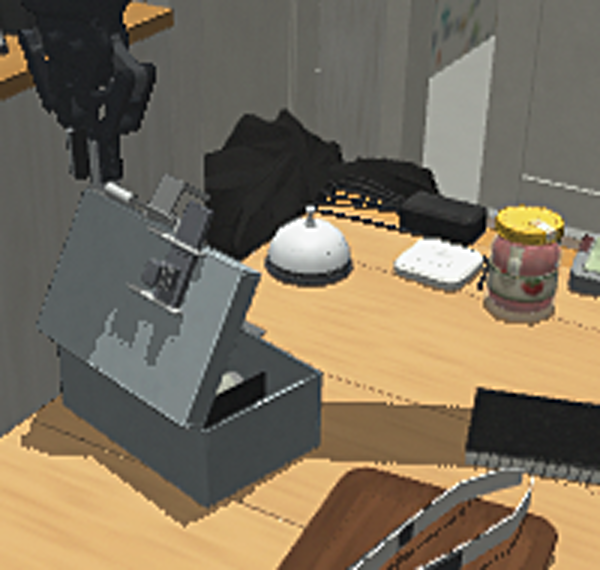

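Emit:
move_arm --pt "0.005 -0.008 -0.008 0 -0.003 0.01 0.014" --pt "0.005 -0.008 -0.007 0 -0.001 0.011 0.014" --pt "0 0 0 0 0 0.011 0.014" --pt "0 0 0 0 0 0.008 0.014" --pt "0 0 0 0 0 0 0.014"

```text
t: 17.4
eef_pos: [0.5756, 0.1536, 0.3607]
tool_rot: [[0.958, -0.03, 0.285], [-0.286, -0.052, 0.957], [-0.013, -0.998, -0.059]]
wrist_force: [4.0, 2.0, -12.0]
opening: 0.017
```

```bash
cat >> h.py <<'E'
def lidangle(f):
    P=cloud(f); d=P-np.r_[C,0]; bx=d@BX; by=d@BY; bz=P[...,2]
    m=(by>.03)&(by<.08)&(bz>.1)&(bz<.19)&(bx>-.05)&(bx<.12)
    x=bx[m];z=bz[m]
    A=np.polyfit(z,x,1); r=x-np.polyval(A,z); k=abs(r)<.004; A=np.polyfit(z[k],x[k],1)
    print("lid angle from depth",np.pi/2-np.arctan(-A[0])*1 if 0 else np.round(np.pi/2+np.arctan(A[0]),3),m.sum(),k.sum(),"x at .15",np.polyval(A,.15).round(4))
E
python3 - <<'E'
from h import *
st(); arc()
f=cams.grab_frame("side"); a=f["color"][100:290,230:430];cv2.imwrite("pics/s19.png",cv2.resize(a,None,fx=3,fy=3,interpolation=cv2.INTER_CUBIC))
lidangle(f)
f=cams.grab_frame("wrist"); cv2.imwrite("pics/w19.png",f["color"])
E
```

```text
t 17.4 box tcp [ 0.0533 -0.0721  0.3607] roterr [-0.059  0.007  0.014] F [  4.   2. -12.] open 0.017
r 0.1333 a 1.419
lid angle from depth 1.33 955 634 x at .15 0.0519
```

View pics/s19.png

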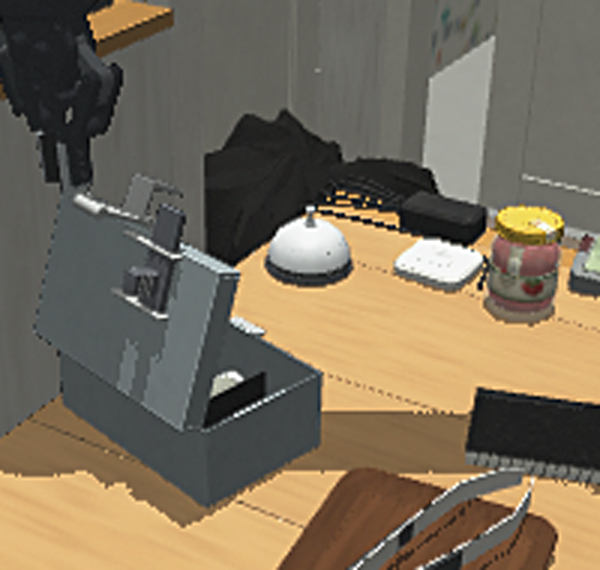

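View pics/w19.png

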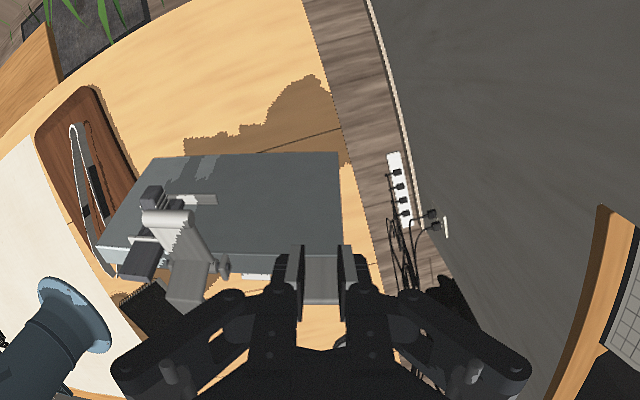

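Emit:
move_arm --pt "0 0 0 0 0.001 0.009 0.014" --pt "0 0 0 0 0.001 0.009 0.014" --pt "0 0 0 0 0.001 0.006 0.014" --pt "0 0 0 0 0 0 0.014"

```text
t: 17.9
eef_pos: [0.5814, 0.1707, 0.3619]
tool_rot: [[0.956, -0.04, 0.291], [-0.293, -0.072, 0.953], [-0.017, -0.997, -0.081]]
wrist_force: [1.9, 1.3, -10.5]
opening: 0.0168
```

Run:
```python
from h import *
st(); arc()
f=cams.grab_frame("side"); lidangle(f)
```

```text
t 17.9 box tcp [ 0.0714 -0.0729  0.3619] roterr [-0.081  0.014  0.018] F [  1.9   1.3 -10.5] open 0.0168
r 0.1351 a 1.553
lid angle from depth 1.43 932 623 x at .15 0.0609
```

Emit:
move_arm --pt "0 0 0 0 0 0 0.025" --pt "0 0 0 0 0 0 0.036" --pt "0 0 0 0 -0.015 0 0.036" --pt "0 0 0 0 -0.03 0 0.036" --pt "0 0 0 0 -0.03 0 0.036" --pt "0 0 0 0 0 0 0.036"

```text
t: 18.55
eef_pos: [0.585, 0.1805, 0.4476]
tool_rot: [[0.956, -0.032, 0.292], [-0.293, -0.061, 0.954], [-0.013, -0.998, -0.068]]
wrist_force: [1.2, 1.3, 0.1]
opening: 0.0357
```

Run:
```python
from h import *
st()
f=cams.grab_frame("side"); a=f["color"][100:290,230:430];cv2.imwrite("pics/s20.png",cv2.resize(a,None,fx=3,fy=3,interpolation=cv2.INTER_CUBIC))
lidangle(f)
f=cams.grab_frame("wrist"); cv2.imwrite("pics/w20.png",f["color"])
```

```text
t 18.55 box tcp [ 0.0818 -0.0736  0.4476] roterr [-0.068  0.014  0.013] F [1.2 1.3 0.1] open 0.0357
lid angle from depth 1.424 929 621 x at .15 0.0607
```

View pics/s20.png

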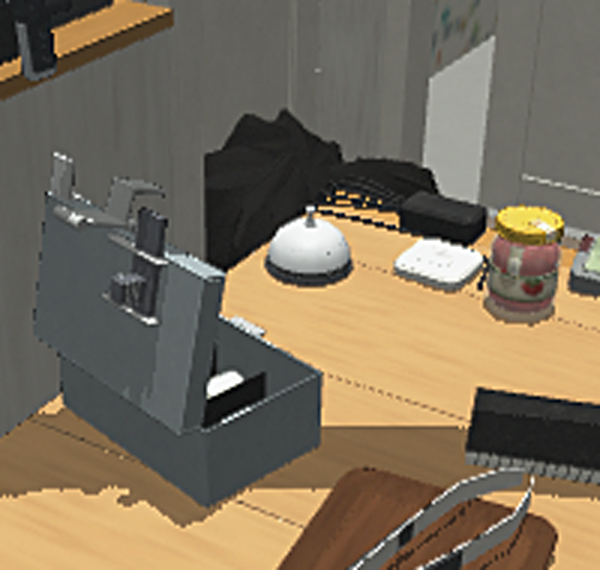

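View pics/w20.png

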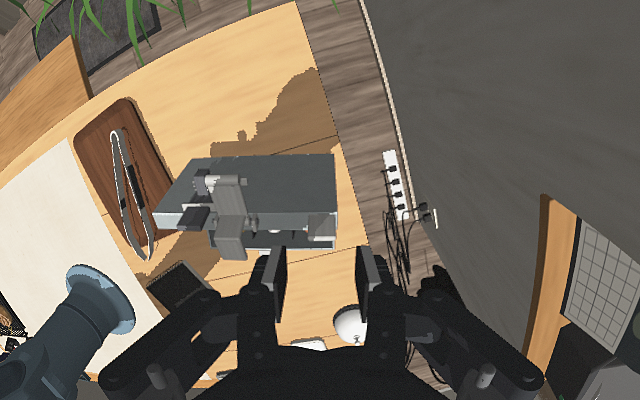

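Run:
```python
from h import *
f=cams.grab_frame("side"); lidangle(f)
P=cloud(f); d=P-np.r_[C,0]; bx=d@BX; by=d@BY; bz=P[...,2]
# latch lever: points behind the lid's top side near the lid's front edge
m=(abs(by)<.016)&(bz>.15)&(bz<.23)&(bx>.03)&(bx<.13)
o=np.argsort(bx[m]); print(np.c_[bx[m],by[m],bz[m]][o][::12].round(3).tolist())
# knob / plate y
m=(bx>.075)&(bx<.11)&(bz>.13)&(bz<.20)&(by>.01)&(by<.07)
print("knob y",np.percentile(by[m],[2,50,98]).round(4),m.sum())
f=cams.grab_frame("top"); 
for q in ["jar","bell","reader"]:
    for e in cams.spot_in(f,q)[:1]:
        r,c=e["location"][0]*400,e["location"][1]*640
        print(q,round(e["p"],2),round(r),round(c))
for i in range(3): f=cams.grab_frame("side"); lidangle(f)
st()
```

```text
lid angle from depth 1.43 928 625 x at .15 0.0608
[[0.031, 0.015, 0.208], [0.036, 0.013, 0.206], [0.042, 0.002, 0.213], [0.047, 0.007, 0.19], [0.048, 0.01, 0.213], [0.049, 0.011, 0.212], [0.05, -0.004, 0.209], [0.051, -0.002, 0.18], [0.052, 0.013, 0.19], [0.052, -0.006, 0.179], [0.053, 0.003, 0.206], [0.053, -0.006, 0.205], [0.054, 0.015, 0.17], [0.054, -0.007, 0.175], [0.055, -0.01, 0.174], [0.055, -0.001, 0.194], [0.056, -0.013, 0.166], [0.056, 0.011, 0.169], [0.056, 0.009, 0.179], [0.057, 0.01, 0.193], [0.057, -0.001, 0.16], [0.058, -0.007, 0.162], [0.058, -0.007, 0.156], [0.059, 0.0, 0.159], [0.059, 0.008, 0.158], [0.06, 0.008, 0.18], [0.064, -0.003, 0.194], [0.069, -0.002, 0.196], [0.076, 0.015, 0.198], [0.081, -0.003, 0.202], [0.089, 0.014, 0.204], [0.092, -0.004, 0.207], [0.093, -0.002, 0.204], [0.094, 0.008, 0.2]]
knob y [0.0147 0.0413 0.045 ] 74
jar 0.76 250 408
bell 0.89 178 393
reader 0.81 216 417
lid angle from depth 1.426 930 623 x at .15 0.0607
lid angle from depth 1.428 929 634 x at .15 0.0608
lid angle from depth 1.429 919 615 x at .15 0.0607
t 19.05 box tcp [ 0.0791 -0.0729  0.4394] roterr [-0.077  0.015  0.024] F [-0.7 -0.  -0.1] open 0.0362
```

```bash
python3 -c "
from cell import env
print(env.job_done())"
```

```text
the job is handed in; nothing more can be done
None
```

The cash box is open and I have handed the job in; the hand-in reports no verdict, so the figures below are from my own last checks.

**What I did**
- **Safety tab:** I straddled the knob and slid the tab about 21 mm from where it stood. The latch and lid were still shut.
- **Latch:** I lifted the lever with a side grip. The pads did not pivot freely on the lever past about 0.9 rad, and the lid lifted slightly. I let go and pushed the lever up with closed fingers, which also pressed the lid shut again.
- **Lid:** I gripped the pull lip, swung the lid up along its arc, released it and moved the gripper well clear.

**Last checks (side-camera depth unless noted)**

| Item | Measured | Needed |
|---|---|---|
| Lid | about 1.43 rad, the same within 0.006 rad over four pictures in about 0.2 s | above 1.25 rad, at rest |
| Latch | about 1.34 rad relative to the lid | above 0.7 rad |
| Tab | clear of the latch: moved about 21 mm (wrist picture), still over to that side at the end | beyond 13 mm |
| Wrist force | under 1 N (force sensor) | gripper touching nothing |

- **Bell and card reader:** in the top picture the bell was at the same pixel as at the start, and the reader within 3 pixels.
- **Jar:** the networks had missed it at the start, so I have no starting measurement. It still stood upright in the last side picture.
- **Disagreement:** the arm's own position implied a lid angle of about 1.55 rad just before release, against 1.43 rad from depth. A slight tilt of the tool explains most of this, and both are above 1.25 rad.

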